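# Lift off the terminal-bay door, throw the switch, hang the door back

## Task

On the beige instrument, squeeze the two red knobs together to draw both sprung hinge pins, lift the door off and lay it flat, knobs up, on a free part of the blue mat and let go. Throw the red-tipped switch in the open bay fully over to its other side, then put the door back the way it was: flush on the instrument, with both pins sprung out into their hinge ears. Set the door down gently both times, and do not disturb the thermometer, the bottle or the grey connector.

Things in the scene. Friction and masses are not known exactly. Their poses are not given: they have to be found in the camera images.
- chassis: Fixed beige instrument, 160 (x) x 250 (y) x 95 mm high, origin at the centre of its underside on the bench. In its top is an open bay 86 (x) x 150 (y) mm, centred, 89 mm deep, which the door covers. Two steel hinge ears stand on its top on the line x = +25 mm (see seat).
- seat (a point): Centre of the bay's mouth, in the chassis top (95 mm above the bench), axes as the chassis. With the door home its underside lies here, axes alike. Ears: x 6 to 44 mm, |y| 86 to 96 mm (172 mm between them), 31 mm high plus an outward-leaning lead-in lip up to 43 mm; each has a through hole 14 x 14 mm centred 16 mm above the top.
- door: Loose lift-off door, about 0.35 kg: vented plate 110 (x) x 166 (y) x 4 mm, origin at the centre of its underside, z up, knobs on top. Hinge line along y at x = +25 mm, 16 mm above the underside, near the centre of mass; dark guide blocks 24 x 18 mm, 26 mm high, on it at y = +-73 mm. Starts home on the chassis, held by its two pins.
- door_mid (a point): Centre of the door's plate (half-way through it, 2 mm above its underside), axes as the door.
- door_grip (a point): Half-way between the two red knobs, 44 mm above the door's underside, x = +25 mm, axes as the door. Knobs: plates 26 (x) x 8 (y) mm, from 12 to 56 mm above the underside, outer faces 58 mm apart, 30 when squeezed. Pinch along y from above, fingertips 24 mm or more above the underside (pin rods below). A squeeze also holds the door; 35 N grip is ample.
- pin_left (a joint): Slide of the 8 mm round-ended pin at the door's +y end: 0 out (tip at y = 95.5 mm, 9 mm deep in its ear), up to 0.014 m fully drawn (tip at 81.5 mm, inside the plate's edge; the door then passes between the ears with 3 mm to spare each side). Spring 4 N when out to 8.5 N drawn; springs out when let go.
- pin_right (a joint): The same for the pin at the door's -y end.
- switch (a joint): Red-tipped toggle lever in the bay. 0: leaning 0.5 rad to chassis -y; 1.0 rad: leaning 0.5 rad to chassis +y (end stop). Starts near 0; stays where it is left, takes about 1.5 N at the tip to move. Pivot axis along chassis x, through the bay's centre, 28 mm above the bench.
- switch_tip (a point): Centre of the red ball, 26 mm in diameter, at the end of the lever, 50 mm from the pivot; about 72 mm above the bench at either end.
- mat: Fixed blue mat 340 (x) x 200 (y) x 4 mm, origin at the centre of its underside on the bench. It lies on one side of the bottle, the chassis on the other; which side varies. The thermometer lies across it somewhere along its x; there is always room for the door on one of the two sides of it.
- thermometer: Loose white handheld thermometer lying flat on the mat, 165 (its x) x 46 (y) x 26 mm, origin at the centre of its underside. Leave alone.
- bottle: Loose upright clear bottle with a red cap, 50 mm in diameter, 170 mm high, standing between chassis and mat; origin at the centre of its underside. Leave alone.
- connector: Loose grey-beige connector hood lying on the bench beyond the chassis, about 60 x 50 x 16 mm, origin at the centre of its underside. Leave alone.
Things that resemble listed ones, but are neither listed nor needed, are in the scene too. Leave any brown or turquoise look-alike of the door alone.

How it is judged:
By the outcome, as a careful person would: the job done as asked, in the order asked, and still so for the second after the job is handed in, with the robot touching nothing.
It also fails if it takes over 72 s, if anything falls off the work surface, if the arm or the gripper's body presses on something with over 40 N, if the wrist force passes 120 N, or if a joint passes its speed limit or range.

## Robot

A 6-joint arm with a two-finger parallel gripper is mounted at the origin on the work surface. World frame = base frame: x ahead of the robot, y to its left, z up, the work surface at z = 0. Lengths are in mm, angles in rad, forces in N, time in s.
With the tool pointing down it reaches from about 250 to 725 mm from the base axis. Payload 9.7 kg.
Tool frame: the origin (TCP) lies on the centre line of the jaws, within the pads' length; the fingertips stand robot.tip_extent ahead of it and the grasp point (between the pads) lies 8 mm behind it (robot.tip_extent is the distance from the TCP to the fingertips, in mm); z points along the fingers, y is the line along which they close (so a half turn about z gives the same grasp; the last joint's range is limited). The gripper opens to 85 mm and grips with 20 to 120 N. Pads are 22 mm wide; open, the fingers measure 114 mm over their backs; the gripper's body (76 mm by 85 mm) begins 54 mm behind the grasp point. The pads swing forward as they close: fully open they stand 13 mm farther back than shut.
Start: joints at [-1.188, 0.087, 0.176, 1.66, 0, 1.571], TCP at [205.433, -510.19, 242.284] pointing down, gripper open.
Joint ranges: [-3.13, 3.13], [-0.85, 1.81], [-1.15, 1.24], [-2.2, 2.28], [-1.44, 1.52], [-3.14, 3.14]. Speed limits (rad/s): [2.22, 2.22, 2.57, 3.14, 3.14, 3.14].

## Interface

Orientations are given as [roll, pitch, yaw] about the fixed x, y, z axes, in that order (R = Rz(yaw) Ry(pitch) Rx(roll)).
In Python, from rig import robot, kinematics, read_state, read_camera, calibration, finish_job gives the robot as it stands. Calls block until the motion is done:
- robot.move_to(position, orientation): joint-space move of the TCP to a pose.
- robot.move_straight(position, rotation=None, v=150): straight line of the TCP; rotation=None keeps the orientation; v is the mean speed in mm/s.
- robot.move_joints(angles): joint-space move.
- robot.gripper_to(opening): finger opening in mm; the grip force is fixed at half the most; returns when the fingers have stopped.
- robot.sleep(seconds).
- kinematics.solve_ik(position, orientation): joint angles nearest the present ones, or None.
- read_state(): the state.
- read_camera(name): name is "side" or "top"; returns the picture (420x560x3 uint8, red, green, blue); there is no depth.
- calibration(name): a dict with "vertical_fov" (degrees; the focal length in pixels is half the picture's height over the tangent of half this angle, whatever the lens; pixels are square), "cx", "cy" (the principal point, pixels), "distortion" ([k1, k2, p1, p2, k3] as OpenCV has them; the pictures are not rectified), "cam_to_world" (4x4, takes a point from camera to world coordinates). Camera axes: x right, y down, z forward; pixel columns grow to the right and rows downward; lengths in mm; the calibration is good to about 2 mm. A picture is of the moment at which its call begins. calibration takes no time and is no camera call.
A pose or a line that the arm cannot do raises robot.Unreachable and nothing moves.
- finish_job(): hands the job in, once; it reports no verdict.
The state is a dict: "t": time; "joint_pos": joint angles; "dq": joint speeds; "effort": joint torques, N m; "eef_pos": TCP position; "eef_rot": TCP orientation; "contact_force": force on the tool from outside, world axes, zero at the start; "torque": the same for the moment, N m; "opening": finger opening in mm.
Only numpy, scipy, OpenCV 4.12 (cv2) and the standard library are available. Lean on these libraries where they do the work, as an engineer would, in place of code of your own. Each camera call takes 0.05 s, during which the arm holds its last target. There are 200 camera calls.

## Working session

There is one attempt and no reset: what is moved stays moved. The work goes in short steps, each a Python script; the robot and the scene stay as the last script left them, time stands still between calls to the robot, and variables do not carry over. Pictures are saved under pics/ and viewed, on a budget of 10 in all, crops included, one or two more only if the job needs it, and the job is handed in when it is done.

```bash
ls; mkdir -p pics
python3 - <<'E'
from rig import robot, read_state, read_camera, calibration
import cv2,numpy as np
print(read_state()['t'],robot.tip_extent)
for n in("top","side"):
    im=read_camera(n); cv2.imwrite(f"pics/{n}0.png",im[:,:,::-1]); np.save(f"pics/{n}0.npy",im)
    c=calibration(n); print({k:(np.round(v,3).tolist()) for k,v in c.items()})
E
```

```text
pics
0.0 11.0
{'vertical_fov': 49.189, 'cx': 284.728, 'cy': 207.275, 'distortion': [0.007, 0.0, 0.0, 0.0, 0.0], 'cam_to_world': [[0.013, -0.994, 0.109, 378.963], [-1.0, -0.016, -0.024, -137.055], [0.025, -0.109, -0.994, 1201.528], [0.0, 0.0, 0.0, 1.0]]}
{'vertical_fov': 51.08, 'cx': 280.316, 'cy': 208.949, 'distortion': [-0.068, 0.0, 0.0, 0.0, 0.0], 'cam_to_world': [[-0.997, -0.059, 0.054, 425.695], [-0.078, 0.561, -0.824, 890.372], [0.019, -0.826, -0.563, 848.327], [0.0, 0.0, 0.0, 1.0]]}
```

View pics/top0.png

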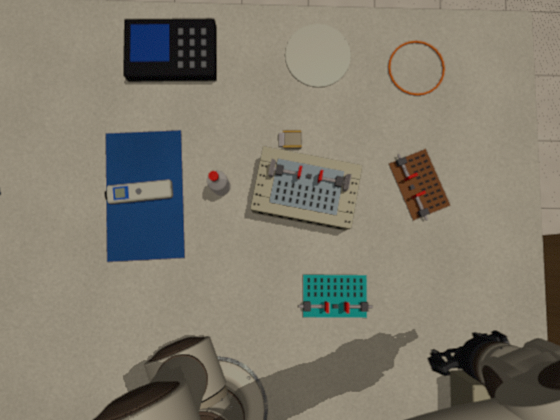

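View pics/side0.png

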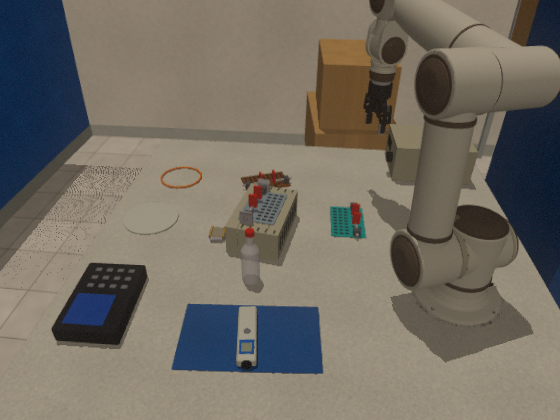

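The top view shows the chassis around (307,188), with the door's long axis running roughly along image x and its knobs at about (299,171) and (322,176). The mat is at (145,195), with the thermometer across it at rows 180–202. The larger free part is the robot side, rows 205–260. The brown and turquoise doors are decoys.

```bash
cat > h.py <<'E'
from rig import robot, kinematics, read_state, read_camera, calibration, finish_job
import cv2,numpy as np
def K(n):
    c=calibration(n); f=210/np.tan(np.radians(c['vertical_fov'])/2)
    return np.array([[f,0,c['cx']],[0,f,c['cy']],[0,0,1.]]),np.array(c['distortion'],float),np.array(c['cam_to_world'],float)
def ray(n,uv):
    k,d,T=K(n); p=cv2.undistortPoints(np.array(uv,float).reshape(-1,1,2),k,d)[:,0]
    return T[:3,3],np.c_[p,np.ones(len(p))]@T[:3,:3].T
def onplane(n,uv,z):
    o,r=ray(n,uv); return o+r*((z-o[2])/r[:,2])[:,None]
def proj(n,P):
    k,d,T=K(n); W=np.linalg.inv(T); return cv2.projectPoints(np.array(P,float).reshape(-1,1,3),cv2.Rodrigues(W[:3,:3])[0],W[:3,3],k,d)[0][:,0]
def tri(a,b):
    (o1,r1),(o2,r2)=ray("top",a),ray("side",b); r1,r2=r1[0],r2[0]
    s=np.linalg.lstsq(np.c_[r1,-r2],o2-o1,rcond=None)[0]; p,q=o1+s[0]*r1,o2+s[1]*r2
    return (p+q)/2,np.linalg.norm(p-q)
def red(im):
    h=cv2.cvtColor(im,cv2.COLOR_RGB2HSV); return (((h[...,0]<8)|(h[...,0]>172))&(h[...,1]>150)&(h[...,2]>70)).astype(np.uint8)
def blobs(m,mn=5):
    n,_,st,c=cv2.connectedComponentsWithStats(m); return [(c[i].round(1).tolist(),st[i].tolist()) for i in range(1,n) if st[i,4]>=mn]
def save(n,f,im=None):
    im=read_camera(n) if im is None else im; np.save(f"pics/{f}.npy",im); cv2.imwrite(f"pics/{f}.png",im[:,:,::-1]); return im
def crop(im,x,y,w,h,s): return cv2.resize(im[y:y+h,x:x+w],None,fx=s,fy=s,interpolation=cv2.INTER_CUBIC)
E
python3 - <<'E'
from h import *
t=np.load("pics/top0.npy");s=np.load("pics/side0.npy")
print("top red",blobs(red(t))); print("side red",blobs(red(s)))
h=cv2.cvtColor(t,cv2.COLOR_RGB2HSV)
b=((h[...,0]>100)&(h[...,0]<125)&(h[...,1]>150)).astype(np.uint8); b[:,:100]=0;b[:120]=0;b[:,195:]=0
pts=cv2.findNonZero(b); r=cv2.minAreaRect(pts); print("mat",r,onplane("top",cv2.boxPoints(r),4).round().tolist())
w=((h[...,1]<60)&(h[...,2]>110)).astype(np.uint8); w[:,:108]=0; w[:170]=0;w[215:]=0;w[:,180:]=0
r=cv2.minAreaRect(cv2.findNonZero(w)); print("therm",onplane("top",cv2.boxPoints(r),20).round().tolist())
A=crop(t,240,125,135,120,5)[:600,:675]; B=crop(s,200,165,110,110,5)
cv2.imwrite("pics/c1.png",cv2.resize(A,None,fx=.98,fy=.98)[:,:,::-1]); cv2.imwrite("pics/c2.png",B[:,:,::-1])
E
```

```text
top red [([299.3, 171.0], [297, 166, 5, 11, 30]), ([213.1, 175.5], [209, 171, 9, 10, 74]), ([320.1, 175.3], [318, 170, 5, 11, 34]), ([412.7, 175.3], [407, 172, 11, 8, 43]), ([420.6, 193.1], [415, 190, 11, 7, 41]), ([326.5, 306.8], [325, 302, 4, 11, 38]), ([346.6, 307.0], [345, 302, 4, 11, 38])]
side red [([273.5, 176.5], [272, 170, 4, 14, 47]), ([260.3, 174.9], [259, 172, 4, 6, 20]), ([255.1, 195.7], [249, 186, 13, 21, 182]), ([355.5, 213.3], [352, 204, 9, 20, 144]), ([249.1, 232.2], [245, 228, 9, 9, 72])]
mat ((143.83921813964844, 195.53414916992188), (127.29789733886719, 75.7319564819336), 88.31531524658203) [[700.0, 314.0, 4.0], [710.0, 116.0, 4.0], [374.0, 94.0, 4.0], [366.0, 286.0, 4.0]]
therm [[556.0, 295.0, 20.0], [576.0, 133.0, 20.0], [532.0, 127.0, 20.0], [513.0, 288.0, 20.0]]
```

View pics/c1.png

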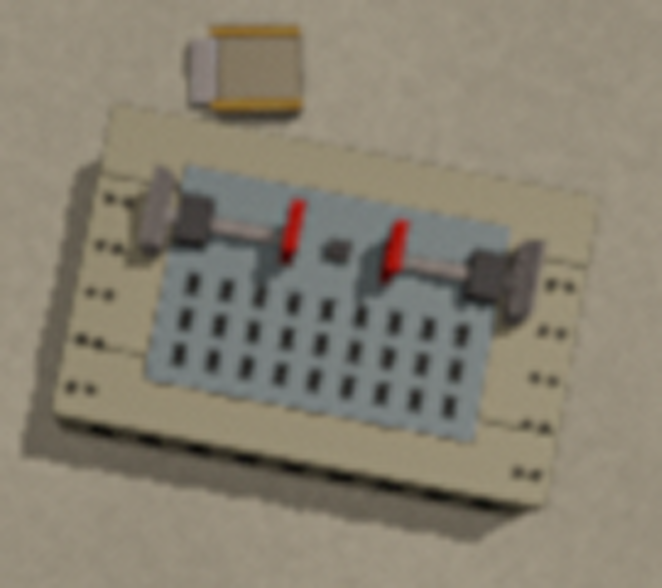

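View pics/c2.png

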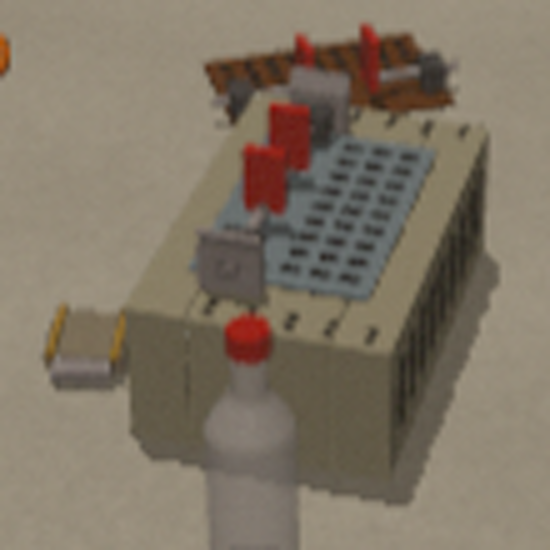

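Ears and knobs are on the far (+x) side, so the chassis yaw is small and negative. Chassis top corners in the enlarged crop are (112,103), (597,197), (545,505) and (57,415). Plate corners are (185,165), (508,228), (475,440) and (147,380).

Run:
```python
from h import *
o=np.array([240,125])
def px(c): return (np.array(c)+.5)/4.9-.5+o
def fit(c,z,X,Y):
    P=onplane("top",px(c),z)[:,:2]; M=np.array([[X,Y],[X,-Y],[-X,-Y],[-X,Y]])
    d=np.arctan2(*( (P[0]-P[1]+P[3]-P[2])*[-1,1]));
    yv=(P[0]-P[1]+P[3]-P[2]); xv=(P[0]-P[3]+P[1]-P[2])
    print(P.mean(0).round(1),"yaw",np.arctan2(-yv[0],yv[1]).round(3),np.arctan2(xv[1],xv[0]).round(3),"size",np.linalg.norm(xv)/2,np.linalg.norm(yv)/2)
fit([(112,103),(597,197),(545,505),(57,415)],95,80,125)
fit([(185,165),(508,228),(475,440),(147,380)],99,55,83)
# knobs: top red blobs, top edge ends in crop
k=onplane("top",px([(298,202),(405,222)]),151); print("knob far-end tops",k.round(1))
k=onplane("top",[(299.3,171),(320.1,175.3)],140); print("knob mid@140",k.round(1), k.mean(0).round(1))
print("side knobs", px([(0,0)]))
# side: knob top-mid px in c2 (scale5, origin 200,165)
sp=lambda c:(np.array(c)+.5)/5-.5+[200,165]
print("side knob tops z=151",onplane("side",[sp((264,150)),sp((290,108))],151).round(1))
print("bottle",tri((213.1,175.5),(249.1,232.2)))
s=read_state(); print(s['eef_rot'],s['opening'],s['contact_force'])
```

```text
[ 551.8 -216.1] yaw -0.172 -0.161 size 158.64505952012453 246.74509640984547
[ 551.8 -216.3] yaw -0.171 -0.155 size 108.77290381045894 164.5048032392995
knob far-end tops [[ 591.7 -197.4  151. ]
 [ 583.  -248.4  151. ]]
knob mid@140 [[ 581.6 -195.5  140. ]
 [ 572.2 -244.6  140. ]] [ 576.9 -220.1  140. ]
side knobs [[239.60204082 124.60204082]]
side knob tops z=151 [[ 580.4 -196.2  151. ]
 [ 570.8 -245.1  151. ]]
bottle (array([562.73944071,   2.69594298, 163.94660875]), np.float64(0.4116273675264957))
[-3.14037836e+00  1.96690674e-05  3.82791884e-01] 85.07888855964072 [-0.31563909 -0.30167588  0.21312342]
```

```bash
cat >> h.py <<'E'
YC=-0.171; C=np.array([551.8,-216.3]); G=np.array([576.4,-220.4])
D=lambda yaw:[np.pi,0,yaw]
def F(): return np.round(read_state()['contact_force'],1).tolist()
def st(): s=read_state(); return round(s['t'],2),s['eef_pos'].__array__().round(1).tolist() if hasattr(s['eef_pos'],'__array__') else np.round(s['eef_pos'],1).tolist(),round(s['opening'],1),F()
E
python3 - <<'E'
from h import *
for p,y in([[*G,240],YC],[[*G,133],YC],[[*G,260],YC],[[467,202,260],.1],[[467,202,40],.1],[[*C,100],YC+np.pi/2],[[*C,100],YC-np.pi/2]):
    q=kinematics.solve_ik(p,D(y)); print(None if q is None else np.round(q,2))
robot.gripper_to(76)
robot.move_to([*G,240],D(YC)); robot.move_straight([*G,150],v=120); print(st())
t=save("top","t1");s=save("side","s1")
A=crop(t,260,130,90,90,5);B=crop(s,215,140,70,90,5)
cv2.imwrite("pics/c3.png",np.hstack([A,B])[:,:,::-1])
E
```

```text
[-0.37  0.25  0.36  1.68  0.    2.95]
[-0.37  0.23  0.13  1.47  0.    2.95]
[-0.37  0.26  0.41  1.72  0.    2.95]
[ 0.41 -0.    0.12  1.69  0.   -2.83]
[ 0.41  0.01 -0.3   1.26  0.   -2.83]
[-0.37  0.18  0.01  1.4   0.    1.37]
[-0.37  0.18  0.01  1.4   0.   -1.77]
(2.98, [576.6, -220.6, 151.0], 76.0, [-0.1, 0.5, -0.6])
```

View pics/c3.png

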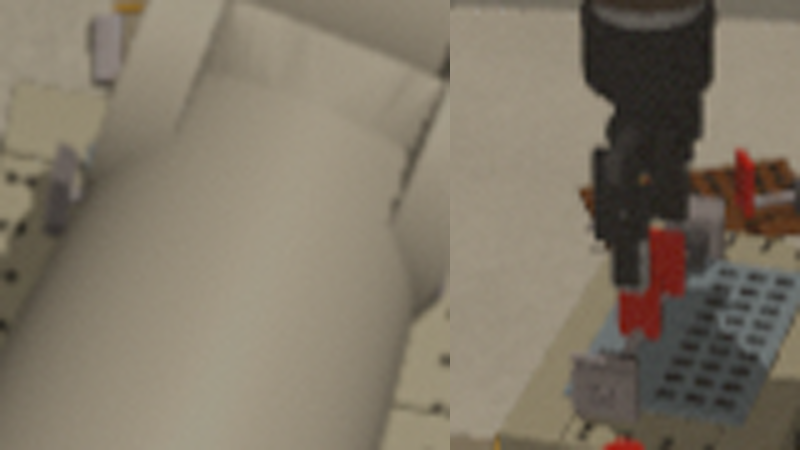

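The fingers straddle the knobs, but the wrist sits near a joint-6 limit, so I'll use the half-turned grasp to avoid a big unwind. I'll check the finger/knob projection at the same time.

Run:
```python
from h import *
u=np.array([-np.sin(YC),np.cos(YC)])
for d,z in((25,151),(25,107),(-25,151)): print("knob",d,z,(proj("side",[[*(G+d*u),z]])[0]-[200,165])*5)
for d,z in((38,140),(52,140)): print("finger inner/back tip in c3",(proj("side",[[*(G+d*u),z]])[0]-[215,140])*5+[450,0])
robot.move_straight([*G,215],v=200)
robot.move_to([*G,215],D(YC+np.pi)); print(st(),np.round(read_state()['joint_pos'],2))
robot.move_straight([*G,150],v=150);print(st())
s=save("side","s2")
cv2.imwrite("pics/c4.png",crop(s,215,140,80,90,6)[:,:,::-1])
```

```text
knob 25 151 [261.39197609 148.37558144]
knob 25 107 [262.64400218 210.12553095]
knob -25 151 [285.85892405 105.96506978]
finger inner/back tip in c3 [630.13264053 300.56548448]
finger inner/back tip in c3 [622.93262768 313.19637986]
(6.2, [576.4, -220.4, 214.9], 76.2, [0.0, -0.5, -0.5]) [-0.37  0.24  0.3   1.63 -0.   -0.19]
(6.78, [576.5, -220.5, 150.8], 76.2, [-0.8, 0.5, 0.1])
```

View pics/c4.png

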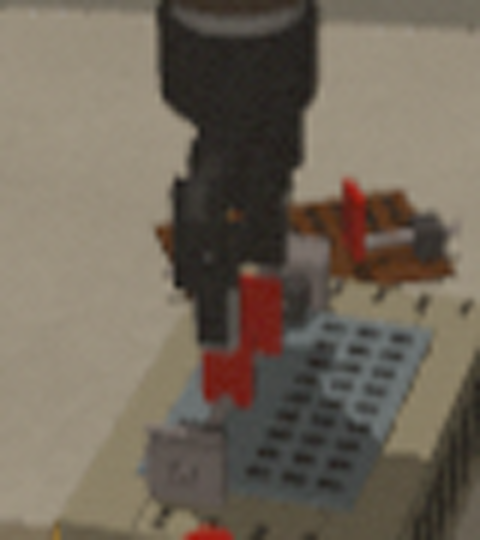

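The finger and knob lie where the projections predict, within about 2 mm. Descend and squeeze in steps.

Run:
```python
from h import *
robot.move_straight([*G,133],v=80); print(st())
robot.gripper_to(56); print(st())
robot.gripper_to(25); robot.sleep(.2); print(st())
robot.move_straight([*G,138],v=30); print(st())
robot.move_straight([*G,185],v=80); print(st())
s=save("side","s3")
cv2.imwrite("pics/c5.png",crop(s,205,140,100,100,5)[:,:,::-1])
```

```text
(7.19, [576.1, -220.3, 132.3], 75.7, [0.2, -0.6, 0.2])
(7.53, [576.5, -220.5, 133.5], 56.0, [-0.6, 0.8, 3.3])
(8.09, [577.1, -220.4, 135.2], 28.0, [-1.5, 1.1, 11.6])
(8.41, [576.2, -220.4, 137.4], 28.1, [-0.4, 0.2, -4.5])
(9.15, [576.4, -220.4, 184.7], 27.6, [-0.6, -0.8, -4.1])
```

View pics/c5.png

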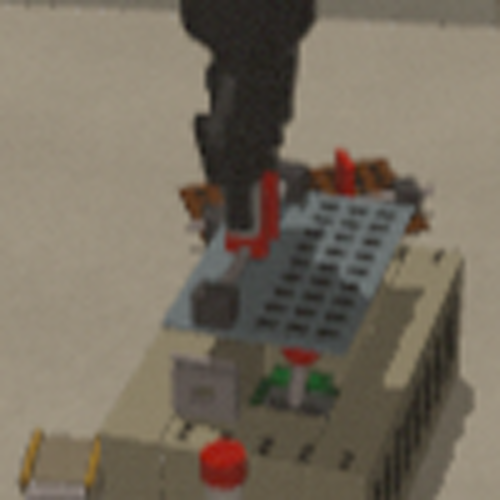

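The door is out and level, held at opening 28, and the switch is visible leaning away from the camera. Carry it high over the bottle to the robot-side part of the mat and lower until contact.

```bash
cat >> h.py <<'E'
M=np.array([466.9,198.2]); YM=0.09
def lower(P,z0,z1,step,lim,v=25):
    f0=F()[2]; z=z0
    while z>z1:
        z-=step; robot.move_straight([*P,z],v=v); f=F()[2]
        if f-f0>lim: break
    return z,f0,f
E
python3 - <<'E'
from h import *
robot.move_straight([*G,260],v=200)
robot.move_to([*M,260],D(YM+np.pi)); print(st())
robot.move_straight([*M,60],v=150); print(st())
robot.move_straight([*M,49],v=40)
print(lower(M,49,40,1,2.5)); print(st())
t=save("top","t4");s=save("side","s4")
A=crop(t,95,120,110,150,4); B=crop(s,170,250,160,130,2.5)
B=cv2.copyMakeBorder(B,0,600-B.shape[0],0,0,0); cv2.imwrite("pics/c6.png",np.hstack([A,B[:,:350]])[:600,:800,::-1])
E
```

```text
(11.32, [467.3, 197.6, 259.8], 28.0, [0.6, 0.2, -2.4])
(12.8, [467.4, 198.4, 60.9], 28.5, [-0.5, 0.1, -3.8])
(44, -4.4, -0.8)
(14.47, [467.0, 198.2, 44.3], 28.0, [-1.3, -0.5, -0.8])
```

View pics/c6.png

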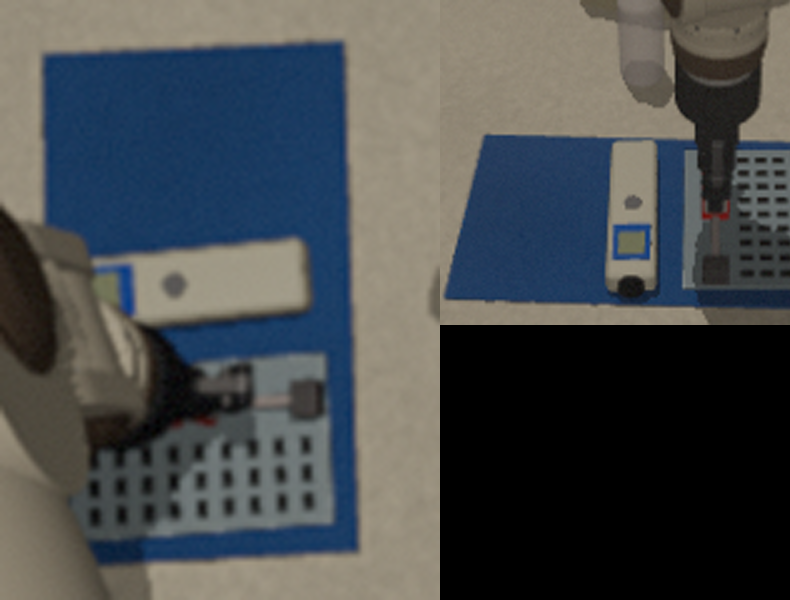

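The door lies flat on the mat, clear of the thermometer and inside the mat's edge. Release, then do the switch with the closed fingers pushing chassis −y to +y.

Run:
```python
from h import *
robot.move_straight([*M,43.5],v=20); print(st())
robot.gripper_to(56); robot.gripper_to(76); print(st())
robot.move_straight([*M,120],v=120); robot.move_straight([*M,260],v=250)
u=np.array([-np.sin(YC),np.cos(YC)]); P=lambda y,z:[*(C+y*u),z]
robot.gripper_to(0)
Y=YC+np.pi/2
robot.move_to(P(-56,220),D(Y)); print(st(),np.round(read_state()['joint_pos'],2))
t=save("top","t5");s=save("side","s5")
A=crop(t,90,125,290,140,2); B=crop(s,200,150,120,120,2.7)
cv2.imwrite("pics/c7.png",np.vstack([A,cv2.copyMakeBorder(B,0,0,0,A.shape[1]-B.shape[1],0)])[:600,:,::-1])
for n in("top","side"): print(n,blobs(red(read_camera(n)),4))
```

```text
(14.82, [467.0, 198.3, 44.2], 27.7, [-3.0, -1.9, 6.0])
(15.54, [467.1, 198.3, 43.8], 76.1, [-0.3, -0.5, 0.6])
(19.48, [542.6, -270.6, 220.2], -0.1, [-0.1, 0.3, 0.2]) [-0.46  0.22  0.28  1.63  0.    1.28]
top [([213.1, 175.5], [209, 171, 9, 10, 73]), ([413.4, 175.2], [409, 172, 9, 8, 37]), ([420.6, 193.1], [415, 190, 11, 7, 40]), ([150.3, 219.8], [148, 215, 6, 10, 51]), ([130.1, 221.3], [127, 217, 7, 10, 56]), ([346.6, 307.2], [345, 303, 4, 10, 37])]
side [([273.5, 176.5], [272, 170, 4, 14, 47]), ([260.4, 175.1], [259, 172, 4, 6, 19]), ([355.5, 213.2], [352, 204, 9, 20, 142]), ([264.9, 208.8], [262, 206, 7, 7, 42]), ([249.1, 232.3], [245, 228, 9, 10, 74]), ([279.4, 318.4], [275, 312, 10, 14, 138]), ([279.6, 334.4], [275, 328, 11, 14, 138])]
```

View pics/c7.png

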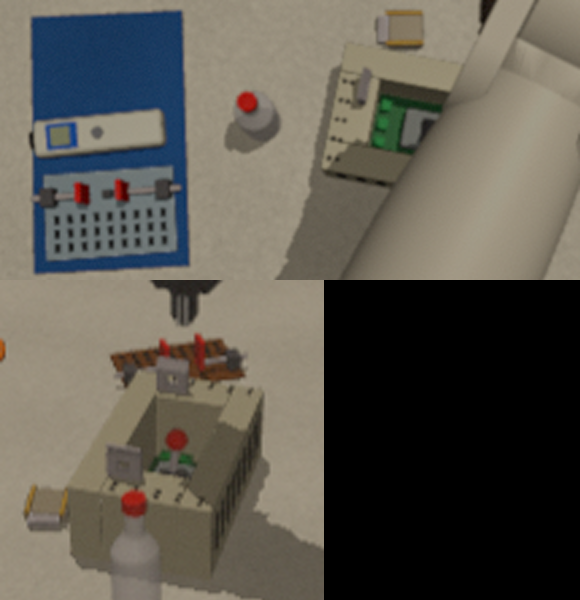

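The door lies alone on the mat with its pins out. The switch ball is at (265,209) in the side view. Check it against the expected tip position, then push.

Run:
```python
from h import *
u=np.array([-np.sin(YC),np.cos(YC)]); P=lambda y,z:[*(C+y*u),z]
b=onplane("side",[(264.9,208.8)],72)[0,:2]; R=np.array([[np.cos(YC),np.sin(YC)],u]); print("ball chassis xy",R@(b-C))
assert abs((R@(b-C))[1]+24)<7
robot.move_straight(P(-56,120),v=200); f0=np.array(F())
robot.move_straight(P(-56,83),v=70); print(st())
path=[(-50,83),(-44,83),(-38,83),(-32,82),(-26,81),(-20,79),(-14,79),(-9,79),(-5,79),(-2,79),(0,79),(2,79),(3.5,79),(5,79)]
for y,z in path:
    robot.move_straight(P(y,z),v=45); f=(np.array(F())-f0); fy=f[:2]@u; print(y,round(fy,1),round(f[2],1),end=' | ')
    if fy<-12 or abs(f[2])>15: break
print(st())
robot.move_straight(P(y-8,79),v=60); robot.move_straight(P(y-8,200),v=200)
robot.gripper_to(76)
robot.move_to([*M,260],D(YM+np.pi)); print(st(),np.round(read_state()['joint_pos'],2))
t=save("top","t6");s=save("side","s6")
print("side",blobs(red(s),4)); print("top",blobs(red(t),4))
for e in(24,): print("expected side ball",proj("side",[P(e,72)]))
A=crop(t,90,125,290,140,2); B=crop(s,200,150,120,120,2.7)
cv2.imwrite("pics/c8.png",np.vstack([A,cv2.copyMakeBorder(B,0,0,0,A.shape[1]-B.shape[1],0)])[:600,:,::-1])
```

```text
ball chassis xy [  0.6805869  -25.23463342]
(21.0, [542.3, -271.5, 83.0], 0.3, [0.1, 0.5, 0.2])
-50 -0.2 -0.3 | -44 -2.0 3.0 | -38 -1.4 0.5 | -32 -0.8 -0.5 | -26 -0.3 0.7 | -20 -0.0 0.2 | -14 -0.7 0.1 | -9 -0.7 0.5 | -5 0.1 0.7 | -2 -1.4 0.9 | 0 -0.6 -1.3 | 2 -7.3 -1.2 | 3.5 -14.3 -2.6 | (24.5, [552.0, -215.1, 79.1], 0.1, [-1.8, -14.0, -2.5])
(27.84, [467.2, 197.7, 259.8], 76.0, [-0.7, -0.1, 0.9]) [ 0.4  -0.01  0.11  1.69 -0.    0.31]
side [([260.0, 174.8], [259, 172, 3, 6, 16]), ([355.5, 213.2], [352, 204, 9, 20, 141]), ([260.7, 216.9], [257, 213, 8, 9, 52]), ([249.1, 232.2], [245, 228, 9, 9, 73]), ([279.4, 318.4], [275, 312, 10, 14, 138]), ([279.6, 334.3], [275, 328, 11, 14, 140])]
top [([213.1, 175.5], [209, 171, 9, 10, 72]), ([412.7, 175.3], [407, 172, 11, 8, 42]), ([296.4, 186.1], [292, 182, 10, 9, 75]), ([420.5, 193.1], [415, 190, 11, 7, 39]), ([150.3, 219.8], [148, 215, 6, 10, 52]), ([130.1, 221.1], [127, 216, 7, 11, 61]), ([326.5, 306.8], [325, 302, 4, 11, 38]), ([346.6, 307.0], [345, 302, 4, 11, 38])]
expected side ball [[260.67254581 217.60370726]]
```

View pics/c8.png

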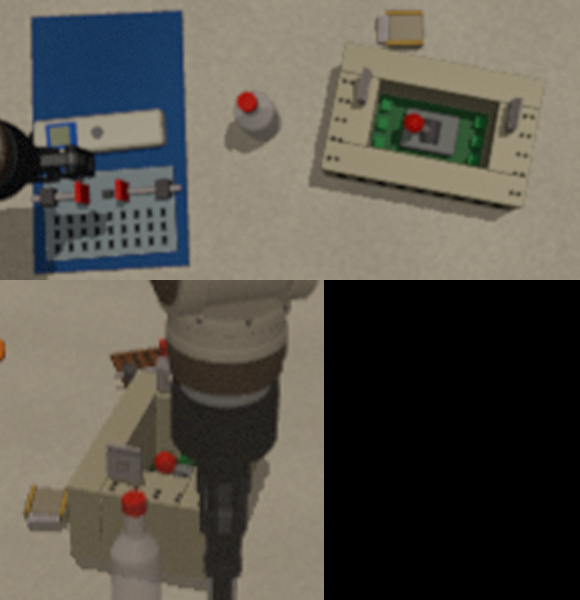

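Ball is at (261,217) in the side view against an expected (260.7,217.6), and the 14 N stop was felt, so the switch is fully over. Now regrasp from the recorded pose, checking for any shift on release first.

Run:
```python
from h import *
k=onplane("top",[(130.1,221.1),(150.3,219.8)],49)[:,:2]; d=k[0]-k[1]
print("knob mid",k.mean(0).round(1),"vs",M,"yaw",np.arctan2(-d[0],d[1]).round(3))
robot.move_straight([*M,70],v=200); robot.move_straight([*M,44],v=60); print(st())
robot.gripper_to(56); print(st()); robot.gripper_to(25); robot.sleep(.2); print(st())
robot.move_straight([*M,50],v=30); print(st()); robot.move_straight([*M,260],v=180)
robot.move_to([*G,260],D(YC+np.pi)); print(st())
robot.move_straight([*G,205],v=150); print(st())
t=save("top","t7");s=save("side","s7")
cv2.imwrite("pics/c9.png",crop(s,205,130,110,110,5)[:,:,::-1])
```

```text
knob mid [466.2 196. ] vs [466.9 198.2] yaw 0.081
(29.62, [466.8, 198.2, 43.8], 75.9, [-0.8, 0.5, -0.1])
(29.96, [467.1, 198.3, 44.5], 56.4, [-1.0, -0.6, 3.3])
(30.52, [467.7, 198.3, 45.9], 27.9, [-2.7, -3.3, 14.9])
(30.88, [466.7, 198.1, 49.6], 27.8, [-0.0, 0.5, -3.4])
(33.78, [576.6, -219.3, 260.2], 27.7, [0.8, 0.1, -3.3])
(34.3, [576.5, -219.7, 205.8], 27.6, [0.4, 0.2, -3.9])
```

View pics/c9.png

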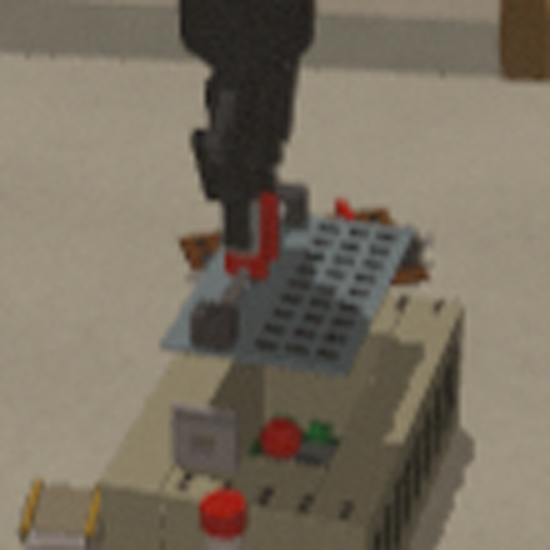

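The door hangs level above the bay in the same relation as when it was lifted out. Lower it while watching forces.

Run:
```python
from h import *
robot.sleep(.2); f0=np.array(F())
z=205
for z in(190,180,172,164,156,150,146,143):
    robot.move_straight([*G,z],v=60); f=np.array(F())-f0; print(z,f.round(1).tolist(),end=' | ')
    if np.abs(f).max()>6: break
else:
    print(lower(G,143,133,1,3,v=20))
print(st())
s=save("side","s8")
cv2.imwrite("pics/c10.png",crop(s,205,130,110,110,5)[:,:,::-1])
```

```text
190 [0.8, -0.7, 3.2] | 180 [-0.4, 0.2, 1.2] | 172 [-0.5, -1.0, 0.9] | 164 [0.4, 0.3, 1.8] | 156 [-0.1, -0.7, 2.0] | 150 [-0.3, 0.1, 1.9] | 146 [-0.3, 0.1, 0.9] | 143 [-0.8, 0.2, 1.0] | (136, -4.0, 5.9)
(38.67, [576.4, -220.4, 137.0], 27.8, [-3.0, 1.5, 5.9])
```

View pics/c10.png

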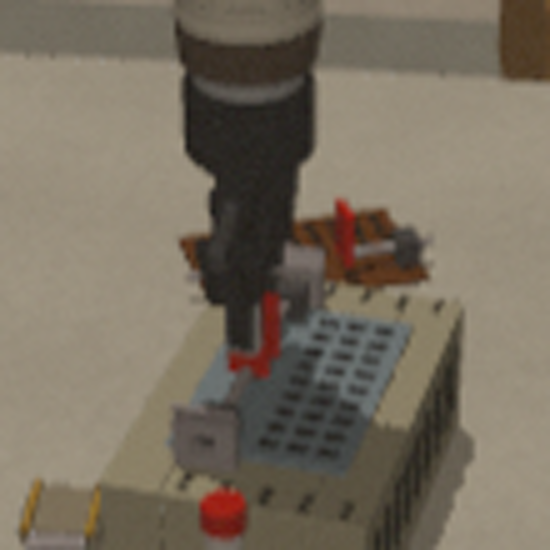

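Seated at the expected height (TCP 137, which puts the underside at about 95). Release slowly, back off and look from both cameras.

Run:
```python
from h import *
robot.gripper_to(45); robot.gripper_to(62); robot.gripper_to(76); print(st())
robot.move_straight([*G,250],v=150)
robot.move_joints([-1.188,0.087,0.176,1.66,0,1.0]); robot.sleep(.5); print(st())
t=save("top","t9");s=save("side","s9")
print("top",blobs(red(t))); print("side",blobs(red(s)))
A=crop(t,240,125,135,120,4); B=crop(s,205,150,100,120,4)
out=cv2.resize(np.hstack([A,B]),(800,int(480*800/940))); cv2.imwrite("pics/c11.png",out[:,:,::-1])
for n,a,b in(("top",np.load("pics/top0.npy"),t),("side",np.load("pics/side0.npy"),s)):
    d=(np.abs(a.astype(int)-b).max(2)>40).astype(np.uint8); print(n,[x for x in blobs(d,6)])
```

```text
(39.62, [576.5, -220.4, 136.1], 76.0, [0.3, 0.6, 0.3])
(42.75, [205.5, -510.1, 242.3], 75.7, [-0.1, -0.3, -0.9])
top [([299.2, 171.6], [297, 166, 5, 12, 29]), ([213.0, 175.5], [209, 171, 9, 10, 76]), ([320.2, 175.7], [318, 170, 5, 11, 34]), ([412.7, 175.3], [407, 172, 11, 8, 42]), ([420.6, 193.1], [415, 190, 11, 7, 41]), ([326.5, 306.9], [325, 302, 4, 11, 37]), ([346.6, 307.2], [345, 303, 4, 10, 37])]
side [([273.5, 176.5], [272, 170, 4, 14, 45]), ([260.3, 175.1], [259, 172, 4, 6, 18]), ([255.1, 195.8], [249, 186, 13, 22, 184]), ([355.5, 213.2], [352, 204, 9, 20, 142]), ([249.1, 232.2], [245, 228, 9, 9, 70])]
top [([484.6, 330.1], [461, 317, 49, 27, 610]), ([399.4, 327.2], [390, 320, 19, 16, 149]), ([407.8, 337.6], [399, 330, 19, 18, 160]), ([441.5, 357.6], [427, 346, 36, 27, 434]), ([455.2, 369.8], [448, 367, 15, 7, 65]), ([446.2, 377.8], [439, 374, 13, 10, 64])]
side [([363.5, 110.6], [357, 95, 15, 32, 232]), ([393.0, 110.8], [387, 98, 12, 25, 144]), ([380.5, 122.2], [375, 112, 10, 21, 75]), ([387.2, 127.1], [385, 124, 5, 8, 26]), ([372.8, 192.9], [369, 190, 10, 7, 28]), ([366.5, 195.6], [362, 193, 10, 7, 32])]
```

View pics/c11.png

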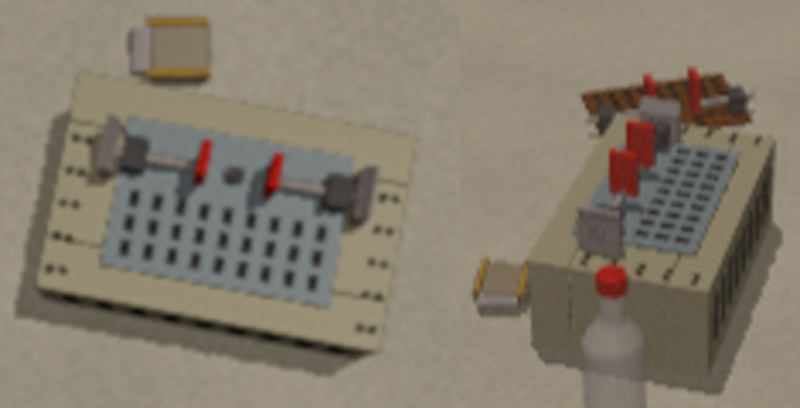

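The picture matches the start: knob spacing is 21 px against 20.8, the door is flush, and only the arm and its shadow differ from the first images.

```bash
python3 -c "
from h import *
finish_job()"
```

```text
the job is handed in; nothing more can be done
```

The job is done and handed in at about 43 s of the 72 s limit. I squeezed the knobs and lifted the door off. I laid it flat and knobs up on the robot-side part of the mat, and let go. Then I threw the switch and put the door back.

- **Switch:** I pushed it until the end stop resisted with about 14 N. The red ball then sat within 1 px of where it should be when fully over.
- **Door:** It went between the ears with no side force, and contact was about 6 N when I stopped lowering. After release the knob spacing was 21.0 px, against 20.8 px at the start. That indicates both pins are out, although I could not see the tips inside their ears directly. The door sits about 0.5 px (roughly 1 mm) from its first position.
- **Surroundings:** Comparing first and last pictures, only the arm and its shadow changed. The thermometer, bottle and connector show no movement.
- **Disagreements:** Squeezing the knobs pushed the gripper up 2 mm, with 12–15 N on the wrist. My camera estimate of the door on the mat was about 2 mm off the recorded pose in y, so I regrasped from the recorded pose, which worked.
- **Budget:** I viewed 12 pictures, two past the budget of 10.

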